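# Index the drilling-jig arm over the waiting part

### The arm

A 7-joint arm with a two-finger parallel gripper is mounted at the origin on a cart in front of the work surface, level with it; the furniture and walls round the work are solid. World frame = base frame: x ahead of the robot, y to its left, z up, the work surface at z = 0. Lengths are in m, angles in rad, forces in N, time in s.
With the tool pointing down it reaches from about 0.4 to 0.85 m from the base axis. Payload 10.4 kg.
Tool frame: the origin (TCP) lies between the finger pads; the fingertips stand arm.finger_overhang ahead of it and the grasp point (between the pads) lies 6 mm ahead of it (arm.finger_overhang is the distance from the TCP to the fingertips, in m); y points along the fingers, x is the direction in which the jaws open and shut, and the axes are right-handed (so a half turn about y gives the same grasp; the last joint's range is limited). The gripper opens to 87 mm and grips with 3 to 60 N. Pads are 19 mm wide; open, the fingers measure 117 mm over their backs; the gripper's body (75 mm by 190 mm) begins 51 mm behind the grasp point.
Start: joints at [-1.175, 0.332, -0.065, 1.46, 0.022, 1.35, -0.088], TCP at [0.254, 0.571, 0.223] pointing down, gripper open.
Joint ranges: [-2.6, 2.6], [-0.5, 2.12], [-1.47, 1.34], [0.16, 2.42], [-1.27, 4.41], [0.06, 2.06], [-2.6, 2.6]. Speed limits (rad/s): [2.22, 2.22, 2.79, 2.79, 3.14, 3.14, 3.14].

### API

Orientations are given as a unit quaternion [x, y, z, w].
In Python, from workcell import arm, cams gives the robot as it stands. The module is installed in compiled form; this text tells all that it offers.
- The arm moves only by the tool move_arm, never from a script. Its argument "moves" is a list of rows, each a list of 7 numbers: the gripper command: -1 is fully open, 1 is shut, values between are in proportion, then the shift along the tool's x, y, z in m, then the turn, a rotation vector about the tool's x, y, z in degrees. In form: [[claw, dx, dy, dz, rx, ry, rz], ...]. A call has 1 to 20 rows; each row is the pose to reach, as a shift and turn from the pose commanded when the call began, along the tool's axes at that moment; what a row does not reach only later rows make up. A row lasts 1/8 s, in which the tool goes at most 62.5 mm and 10.7 degrees, less where a joint would pass 70% of its speed; a pose out of reach is approached as far as the arm can. A call with a gripper value outside its range is refused whole. The fingers move at their own pace and stop on an object; "grip_force" is the grip in N (left out, the last holds). Time passes only in rows, so rows that repeat a pose let the fingers close. It gives the time, the measured TCP pose, the force and the opening at its end, in the units of the state.
- arm.get_obs(): the state, without advancing time (a new reading comes with each control period).
- cams.snapshot(name): name is "side" or "top"; returns (picture, depth): 384x512x3 uint8, red, green, blue; 384x512 float32, m along the optical axis (not along the pixel's ray), 0 where there is no reading.
- cams.calibration(name): a dict with "fovy" (degrees; the focal length in pixels is half the picture's height over the tangent of half this angle, whatever the lens; pixels are square), "cx", "cy" (the principal point, pixels), "R" (3x3) and "t" (3): a world point X has camera coordinates R X + t. Camera axes: x right, y down, z forward; pixel columns grow to the right and rows downward; lengths in m; the calibration is good to about 2 mm. A picture is of the moment at which its call begins. calibration takes no time and is no camera call.
- arm.close_job(): hands the job in, once; it reports no verdict.
The state is a dict: "clock": time; "joint_pos": joint angles; "joint_velocities": joint speeds; "tau": joint torques, N m; "position": TCP position; "orientation": TCP orientation; "contact_force": force on the tool from outside, world axes, zero at the start; "ft_torque": the same for the moment, N m; "grip_width": opening from 0.0 (shut) to 1.0 (fully open).
Only numpy, scipy, OpenCV 4.12 (cv2) and the standard library are available. Lean on these libraries where they do the work, as an engineer would, in place of code of your own. Each camera call takes 0.05 s, during which the arm holds its last target. There are 200 camera calls.

### The job

The drill bush on the jig's swing arm stands over the empty middle nest. Hook a fingertip under the pull ring to lift the spring index pin, swing the arm exactly one hole towards the side where the taller, narrower turned part stands, and let the pin spring fully home in that hole so that the bush is over the part. Do not pinch the ring or force anything, leave both parts standing in their nests and the things around the jig where they are.

Things in the scene. Friction and masses are not known exactly. Their poses are not given: they have to be found in the camera images.
- jig: Fixed drill jig, aluminium base 230 x 280 x 12 mm. Origin: centre of its underside; x points roughly away from the robot, y left, z up. The arm's vertical pivot is at x = -85 mm, y = 0. Three nests (rims 36 mm across, 4 mm high) lie 110 mm from the pivot at 0 and +-20 degrees. A raised steel sector (top z = 50 mm) has five index holes 170 mm from the pivot at 0, +-20 and +-40 degrees.
- swing_arm (a joint): Angle of the swing arm (grey bar 28 mm wide, top at z = 67 mm) about its pivot, rad: 0 = middle hole, as at the start; positive = towards the jig's +y (left). A hole every 0.349 rad; end stops at +-0.76. Friction 0.12 N m holds it where it is left. With the pin in a hole it cannot turn (play about 0.01 rad).
- index_pin (a joint): Lift of the spring index pin, m: 0 = fully home; it clears the sector at 0.010 and stops at 0.028. About 5 N holds it down when home, 9 N fully lifted. Pin 10 mm thick with rounded tip: it finds a hole from about 4 mm off, and rests at 0.010 on the sector between holes. Fingers bearing on it with over 35 N count as pinching or forcing it.
- pull_ring (a point): Centre of the pull ring's opening, on the pin: z = 124 mm when home, 188 mm from the pivot. Axes: x outward along the arm, y left, z up. Rigid rounded rectangle of 6 mm rod, opening 54 mm wide (y), 44 mm high, leaning outward 45 degrees: lower bar 18 mm inward and below, upper bar 18 mm outward and above. Finger slanting out and down 45 degrees fits square. Boss top z = 90 mm under it.
- bush (a point): Centre of the lower mouth of the drill bush, 51 mm above the table, 110 mm from the pivot on the swing arm.
- tall_part: The taller, narrower turned part: plain metal cylinder 22 mm diameter, 34 mm tall, standing loose in the left or the right nest. Origin: centre of its underside, z up.
- short_part: The shorter, wider turned part: yellowish cylinder 30 mm diameter, 22 mm tall, standing loose in the other side nest. Origin: centre of its underside, z up.
- steel_block: Ground steel block 25 x 50 x 25 mm lying left of the jig, a bystander. Origin: centre of its underside.
- tape_roll: Black tape roll, 64 mm across and 19 mm high, left of the jig, a bystander. Origin: centre of its underside.
- usb_stick: Black USB stick 17 x 55 x 9 mm right of the jig, a bystander. Origin: centre of its underside.
- hex_key: Black hex key 32 x 74 x 7 mm right of the jig, a bystander. Origin: centre of its underside.
- power_brick: Black power supply brick 40 x 85 x 26 mm right of the jig, a bystander. Origin: centre of its underside.
- marker: White and red marker pen 17 x 135 x 16 mm left of the jig, a bystander. Origin: centre of its underside.

How it is judged:
By the outcome, as a careful person would: the job done as asked, in the order asked, and still so for the second after the job is handed in, with the robot touching nothing.
It also fails if it takes over 51 s, if anything falls off the work surface, if the arm or the gripper's body presses on something with over 40 N, if the wrist force passes 120 N, or if a joint passes its speed limit or range.

## Working session

There is one attempt and no reset: what is moved stays moved. The work goes in short steps, Python scripts to look and compute and a tool call to move; the robot and the scene stay as the last step left them, time stands still between calls to the robot, and variables do not carry over. Pictures are saved under pics/ and viewed, about 8 in all and at most 12, crops included, and the job is handed in when it is done.

Besides the shell and the picture viewer there is one more tool, called after ">>>" by a JSON object that holds its "fn" and its "kwargs", one argument or row to a line. move_arm: Moves the arm, as the interface text tells. Its arguments: {"type":"object","properties":{"moves":{"type":"array","items":{"type":"array","items":{"type":"number"}}},"grip_force":{"type":"number"}},"required":["moves"]}

```bash
mkdir -p pics
python3 - <<'E'
from workcell import arm,cams
import cv2,numpy as np
for n in("side","top"):
    p,d=cams.snapshot(n); cv2.imwrite(f"pics/{n}0.png",p[:,:,::-1]); np.save(f"pics/{n}0.npy",d)
    c=cams.calibration(n); print(n,c)
print(arm.get_obs(),arm.finger_overhang)
E
```

```text
side {'fovy': 42.59343637970588, 'cx': 260.31198629828054, 'cy': 196.00451329446796, 'R': array([[ 0.98369198, -0.17892852, -0.01829417],
       [-0.11710128, -0.55992305, -0.82022769],
       [ 0.1365188 ,  0.80899367, -0.57174457]]), 't': array([-0.55199234,  0.23610487,  1.01588417])}
top {'fovy': 43.639661560131486, 'cx': 250.97963958414155, 'cy': 192.6695149363231, 'R': array([[-0.00258855, -0.99991632,  0.01267462],
       [-0.99632441,  0.00149362, -0.08564716],
       [ 0.08562106, -0.01284973, -0.99624491]]), 't': array([0.12457195, 0.57406607, 1.35352308])}
{'clock': 0.1, 'joint_pos': array([-1.17458541,  0.3328045 , -0.06469982,  1.46082925,  0.0216149 ,
        1.34985967, -0.08851486]), 'joint_velocities': array([-0.00148858, -0.00061812,  0.0005354 , -0.00184563,  0.0011355 ,
       -0.00089203,  0.00066281]), 'tau': array([ 2.65471070e-03, -6.24539137e+01,  2.52915110e-02, -3.90718746e+01,
       -6.14900328e-02,  3.64210317e-02,  5.19129026e-05]), 'position': array([0.25404763, 0.57068826, 0.2219495 ]), 'orientation': array([ 0.59326645,  0.38479619, -0.38548404, -0.59276376]), 'contact_force': array([ 0.04382448,  0.20444915, -0.06047078]), 'ft_torque': array([ 0.05620181,  0.0816372 , -0.05916923]), 'grip_width': 0.9990513890611658} 0.025
```

View pics/top0.png

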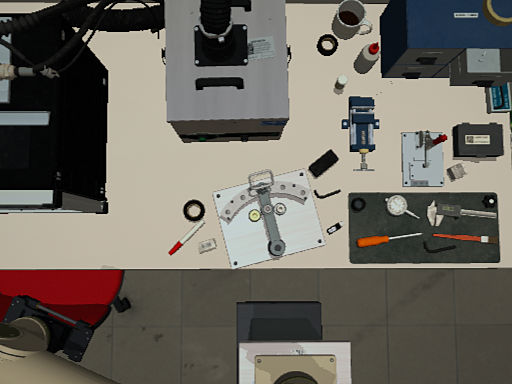

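View pics/side0.png

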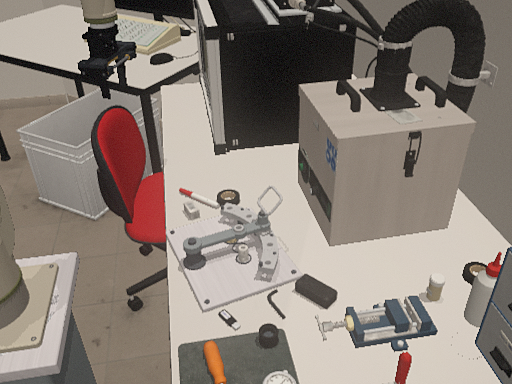

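```bash
cat > h.py <<'E'
from workcell import arm,cams
import cv2,numpy as np
def K(n):
    c=cams.calibration(n); f=192/np.tan(np.radians(c["fovy"]/2)); return f,c["cx"],c["cy"],np.array(c["R"]),np.array(c["t"])
def plane(n,u,v,z):
    f,cx,cy,R,t=K(n); d=R.T@np.array([(u-cx)/f,(v-cy)/f,1]); o=-R.T@t; return o+d*(z-o[2])/d[2]
def proj(n,X):
    f,cx,cy,R,t=K(n); c=R@np.array(X)+t; return np.array([cx+f*c[0]/c[2],cy+f*c[1]/c[2]])
def cloud(n,d):
    f,cx,cy,R,t=K(n); v,u=np.mgrid[:384,:512]; P=np.stack([(u-cx)/f*d,(v-cy)/f*d,d],-1); return (P-t)@R
E
python3 - <<'E'
from h import *
a=cv2.imread("pics/top0.png")[160:275,185:345]; b=cv2.imread("pics/side0.png")[175:310,155:315]
cv2.imwrite("pics/c.png",np.vstack([cv2.resize(x,None,fx=f,fy=f,interpolation=cv2.INTER_CUBIC) for x,f in((a,3.2),(b,3.2))])[:, :] if 0 else np.hstack([cv2.resize(a,(400,288),interpolation=3),cv2.resize(b,(400,288),interpolation=3)]))
cv2.imwrite("pics/ct.png",cv2.resize(a,None,fx=5,fy=5,interpolation=2))
d=np.load("pics/top0.npy"); P=cloud("top",d)
m=(P[...,2]>.005)&(P[...,2]<.022)
v,u=np.mgrid[:384,:512]; m&=(u>205)&(u<335)&(v>165)&(v<270)
n,l,s,c=cv2.connectedComponentsWithStats(m.astype('uint8')); k=1+s[1:,4].argmax(); print(s[k])
w=P[l==k][:,:2].astype('float32'); r=cv2.minAreaRect(w); print(r, cv2.boxPoints(r))
for p in [(254,215),(281,210),(277,247),(262,180)]: print(p,P[p[1],p[0]])
# box front
print("box",np.nanmin(P[100:160,170:285][P[100:160,170:285][...,2]>.1],axis=0), P[137,200],P[128,200])
E
```

```text
[ 212  183  113   86 5132]
((0.499478280544281, 0.07251551002264023), (0.23337297141551971, 0.2858223021030426), 13.514023780822754) [[ 0.35262656  0.18420216]
 [ 0.41941845 -0.09370652]
 [ 0.64633    -0.03917114]
 [ 0.5795381   0.23873754]]
(254, 215) [0.5100601  0.11498257 0.02701661]
(281, 210) [0.52325645 0.03915598 0.04584066]
(277, 247) [0.42054768 0.05353147 0.08094895]
(262, 180) [0.61263601 0.09100662 0.0083241 ]
box [0.45638842 0.04200924 0.1001037 ] [0.71828243 0.26229398 0.11271409] [0.72483865 0.25474721 0.19422128]
```

View pics/ct.png

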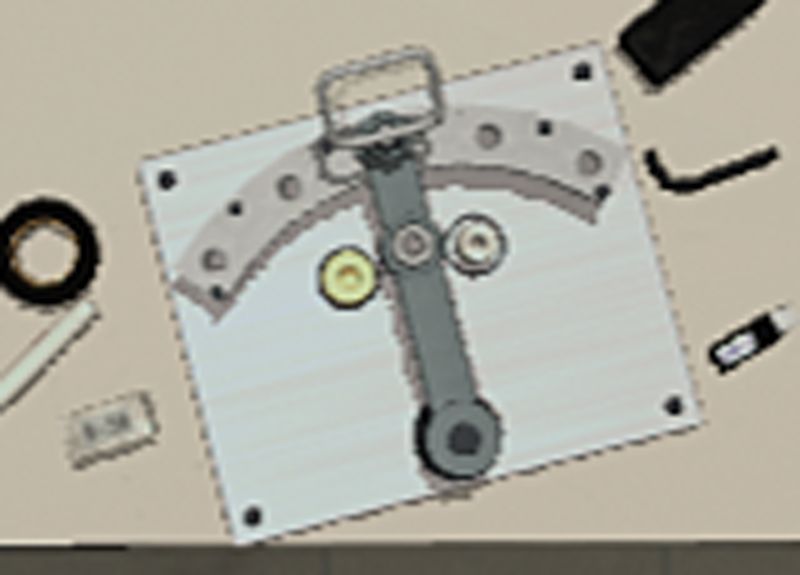

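The yellow short part is in the left nest at crop (348,277). The tall grey part is in the right nest at (477,243), with its top at z≈46 mm. So the swing goes right, which is negative. Next I check the predicted ring against both views and plan the approach.

```bash
cat >> h.py <<'E'
from scipy.spatial.transform import Rotation as Ro
YAW=np.radians(13.51); PIV=np.array([0.4168,0.0526,0])
def frame(a):  # a = arm angle rel. jig
    h=YAW+a; return np.array([np.cos(h),np.sin(h),0]),np.array([-np.sin(h),np.cos(h),0]),np.array([0,0,1.])
def ringc(a=0,lift=0):
    o,l,z=frame(a); return PIV+.188*o+(.124+lift)*z
def ringcorners(a=0,lift=0):
    o,l,z=frame(a); c=ringc(a,lift); return [c+s*.030*l+k*.018*(o+z) for s,k in((1,1),(-1,1),(-1,-1),(1,-1))]
def pose(a,along,up,side=0,lift=0):
    """tip axis through ring centre; along = tip beyond ring plane, up = in-plane shift"""
    o,l,z=frame(a); n=(o-z)/2**.5; q=(o+z)/2**.5
    R=np.stack([l,n,np.cross(l,n)],1)
    return ringc(a,lift)+n*(along-.025)+q*up+l*side, R
def row(p,R,s=None):
    s=s or arm.get_obs(); R0=Ro.from_quat(s["orientation"])
    return np.r_[R0.inv().apply(p-s["position"])*1000,(R0.inv()*Ro.from_matrix(R)).as_rotvec(degrees=True)].round(1)
E
python3 - <<'E'
from h import *
ims=[]
for n,(x,y,w,h) in(("top",(215,160,100,105)),("side",(170,175,130,135))):
    im=cv2.imread(f"pics/{n}0.png"); f=5
    c=cv2.resize(im[y:y+h,x:x+w],None,fx=f if n=="top" else 3,fy=f if n=="top" else 3,interpolation=2); f=5 if n=="top" else 3
    q=[((proj(n,X)-(x,y)+.5)*f).round().astype(int) for X in ringcorners()+[PIV+[0,0,.08]]+[PIV+.170*frame(a)[0]+[0,0,.05] for a in(-.698,-.349,.349,.698)]]
    cv2.polylines(c,[np.array(q[:4])],True,(0,0,255),1)
    for k in q[4:]: cv2.circle(c,tuple(int(i) for i in k),2,(0,0,255),-1)
    ims.append(c)
H=max(i.shape[0] for i in ims); ims=[cv2.copyMakeBorder(i,0,H-i.shape[0],0,0,0)[:, :400] for i in ims]
cv2.imwrite("pics/ov.png",np.hstack(ims))
s=arm.get_obs()
p,R=pose(0,-.09,0); print("pre",p,row(p,R))
p,R=pose(0,-.09,0); print("high",row(p+[-.08,0,.15],R))
E
```

```text
pre [0.52053072 0.07752269 0.20531728] [-342.2   17.1 -444.   -43.4  -35.5  -14.8]
high [-374.9 -132.9 -370.9  -43.4  -35.5  -14.8]
```

View pics/ov.png

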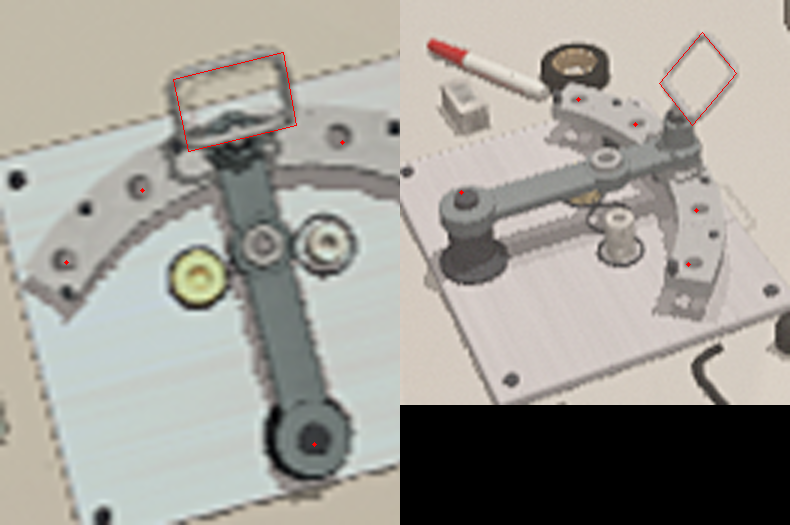

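The predicted ring, pivot and holes match both views to about 1 px, or about 2 mm. I'll move to the high waypoint with the jaws shut.

>>> {"fn": "move_arm", "kwargs": {
  "moves": [
    [1,-94,-33,-93,-11,-9,-4],
    [1,-188,-66,-185,-22,-18,-7],
    [1,-281,-100,-278,-33,-27,-11],
    [1,-375,-133,-371,-43.4,-35.5,-14.8],
    [1,-375,-133,-371,-43.4,-35.5,-14.8],
    [1,-375,-133,-371,-43.4,-35.5,-14.8],
    [1,-375,-133,-371,-43.4,-35.5,-14.8],
    [1,-375,-133,-371,-43.4,-35.5,-14.8],
    [1,-375,-133,-371,-43.4,-35.5,-14.8],
    [1,-375,-133,-371,-43.4,-35.5,-14.8],
    [1,-375,-133,-371,-43.4,-35.5,-14.8],
    [1,-375,-133,-371,-43.4,-35.5,-14.8],
    [1,-375,-133,-371,-43.4,-35.5,-14.8],
    [1,-375,-133,-371,-43.4,-35.5,-14.8]
  ],
  "grip_force": 10
}}

```text
clock: 1.85
position: [0.5497, -0.023, 0.3366]
orientation: [0.572, 0.726, -0.3, -0.237]
contact_force: [0.5, 0.7, 1.2]
grip_width: 0.008
```

Run:
```python
from h import *
s=arm.get_obs(); print(s["position"],s["joint_pos"].round(2),s["grip_width"],s["contact_force"])
p,R=pose(0,-.09,0); print("target",p+[-.08,0,.15],"resid",row(p+[-.08,0,.15],R)); print("pre",row(p,R))
for a in(-.04,0,.02): print(a,row(*pose(0,a,0)))
```

```text
[ 0.5496852  -0.02304536  0.33664005] [-0.31 -0.44  0.31  2.15 -0.09  0.65  1.88] 0.008397322232203052 [0.51919161 0.70541114 1.24134256]
target [0.44053072 0.07752269 0.35531728] resid [ 1.232e+02 -7.170e+01  4.530e+01  1.000e-01 -1.000e-01  0.000e+00]
pre [ 1.045e+02  8.930e+01  9.660e+01  1.000e-01 -1.000e-01  0.000e+00]
-0.04 [ 1.044e+02  1.393e+02  9.660e+01  1.000e-01 -1.000e-01  0.000e+00]
0 [ 1.044e+02  1.793e+02  9.670e+01  1.000e-01 -1.000e-01  0.000e+00]
0.02 [ 1.044e+02  1.993e+02  9.670e+01  1.000e-01 -1.000e-01  0.000e+00]
```

>>> {"fn": "move_arm", "kwargs": {
  "moves": [
    [1,20,0,20,0,0,0],
    [1,40,5,40,0,0,0],
    [1,60,15,60,0,0,0],
    [1,80,30,80,0,0,0],
    [1,100,50,95,0,0,0],
    [1,104,80,97,0,0,0],
    [1,104,80,97,0,0,0],
    [1,104,80,97,0,0,0]
  ]
}}

```text
clock: 2.85
position: [0.4751, 0.2407, 0.1107]
orientation: [0.573, 0.723, -0.303, -0.238]
contact_force: [2.3, -1.4, -0.6]
grip_width: 0.006
```

Run:
```python
from h import *
s=arm.get_obs(); print(s["position"],s["joint_pos"].round(2),s["joint_velocities"].round(2),s["contact_force"])
for a in(-.09,-.04,0,.02): print(a,pose(0,a,0)[0],row(*pose(0,a,0)))
```

```text
[0.47512116 0.24071184 0.11073367] [ 0.83 -0.46 -1.44  2.42 -0.89  0.11  1.89] [ 0.87  0.31 -1.95  0.    0.39 -1.03 -1.16] [ 2.32417103 -1.41272558 -0.55913535]
-0.09 [0.52053072 0.07752269 0.20531728] [-169.6  -62.3  -70.8   -0.4   -0.    -0.3]
-0.04 [0.55490775 0.08578223 0.16996194] [-169.3  -12.3  -71.1   -0.4   -0.    -0.3]
0 [0.58240937 0.09238986 0.14167767] [-169.1   27.7  -71.4   -0.4   -0.    -0.3]
0.02 [0.59616018 0.09569368 0.12753553] [-169.    47.7  -71.5   -0.4   -0.    -0.3]
```

Run:
```python
from h import *
s=arm.get_obs(); p,R=pose(0,-.09,0); C0=p+[-.08,0,.15]
C1=C0+R@[.104,.080,.097]; print("C1",C1,np.linalg.norm(C1[:2]))
for w in([.55,.24,.25],[.555,.086,.25]): print(w,(R.T@(np.array(w)-C1)*1000).round(1))
```

```text
C1 [0.40454656 0.17583668 0.23015938] 0.44110821803957745
[0.55, 0.24, 0.25] [  28.4   96.6 -124.6]
[0.555, 0.086, 0.25] [-122.5   74.6 -102.6]
```

>>> {"fn": "move_arm", "kwargs": {
  "moves": [
    [1,28,97,-125,0,0,0],
    [1,28,97,-125,0,0,0],
    [1,28,97,-125,0,0,0],
    [1,28,97,-125,0,0,0],
    [1,28,97,-125,0,0,0],
    [1,28,97,-125,0,0,0],
    [1,28,97,-125,0,0,0],
    [1,28,97,-125,0,0,0]
  ]
}}

```text
clock: 3.85
position: [0.507, 0.2619, 0.0851]
orientation: [0.565, 0.707, -0.341, -0.254]
contact_force: [0.8, 0.6, 0.3]
grip_width: 0.011
```

Run:
```python
from h import *
s=arm.get_obs(); print(s["position"],s["joint_pos"].round(2),s["joint_velocities"].round(2),s["contact_force"])
for a in(-.04,.02): print(a,row(*pose(0,a,0)))
p,R=pose(0,-.04,0); print(row(p+[0,0,.08],R))
```

```text
[0.50697608 0.26186321 0.08513801] [ 0.42  0.18 -1.21  2.29  1.32  0.51 -0.03] [-1.05  0.49  0.94 -0.08  2.19  0.25 -2.02] [0.78191831 0.63066698 0.34828836]
-0.04 [-184.6  -57.9  -55.6   -5.3    0.9   -1.2]
0.02 [-183.4    1.9  -61.1   -5.3    0.9   -1.2]
[-186.7 -119.4 -106.6   -5.3    0.9   -1.2]
```

>>> {"fn": "move_arm", "kwargs": {
  "moves": [
    [1,0,0,0,0,0,0],
    [1,0,0,0,0,0,0],
    [1,0,0,0,0,0,0],
    [1,0,0,0,0,0,0],
    [1,0,0,0,0,0,0],
    [1,0,0,0,0,0,0]
  ]
}}

```text
clock: 4.6
position: [0.5064, 0.2617, 0.0856]
orientation: [0.565, 0.706, -0.342, -0.254]
contact_force: [-0.0, -0.4, 0.1]
grip_width: 0.003
```

Run:
```python
from h import *
s=arm.get_obs(); print(s["position"],s["joint_pos"].round(2),s["joint_velocities"].round(2),s["contact_force"])
for a in(-.04,.02): print(a,row(*pose(0,a,0)))
p,R=pose(0,-.04,0); print(row(p+[0,0,.08],R))
```

```text
[0.50641749 0.26166488 0.08557102] [ 0.43  0.17 -1.21  2.29  1.31  0.51 -0.02] [-0.  0.  0.  0.  0. -0. -0.] [-0.00812546 -0.39266718  0.09461688]
-0.04 [-184.6  -57.2  -55.5   -5.4    1.    -1.2]
0.02 [-183.3    2.5  -61.2   -5.4    1.    -1.2]
[-186.7 -118.8 -106.4   -5.4    1.    -1.2]
```

```bash
cat > kin.py <<'E'
from h import *
from itertools import product
from scipy.optimize import least_squares
LO=np.array([-2.6,-.5,-1.47,.16,-1.27,.06,-2.6]);HI=np.array([2.6,2.12,1.34,2.42,4.41,2.06,2.6])
def fk(q,L,s):
    h,a,b,c,e=L; R=Ro.identity(); p=np.array([0,0,h])
    sg=[s[0],1,s[1],1,s[2],1,s[3]]
    off={1:[0,0,0],2:[0,0,a],4:[0,0,b],6:[0,0,c]}
    for i in range(7):
        R=R*Ro.from_rotvec(np.array([0,sg[i]*q[i],0]) if i%2 else np.array([0,0,sg[i]*q[i]]))
        if i==2:p=p+R.apply([0,0,a])
        if i==4:p=p+R.apply([e,0,b])
        if i==6:p=p+R.apply([0,0,c])
    return p,R
E
python3 - <<'E'
from kin import *
s=arm.get_obs(); print(s["joint_pos"].tolist(),s["position"].tolist(),s["orientation"].tolist())
D=[([-1.17458541,.3328045,-.06469982,1.46082925,.0216149,1.34985967,-.08851486],[.25404763,.57068826,.2219495],[.59326645,.38479619,-.38548404,-.59276376]),
([-.31,-.44,.31,2.15,-.09,.65,1.88],[.54968,-.023045,.33664],[.572,.726,-.3,-.237]),
([.83,-.46,-1.44,2.42,-.89,.11,1.89],[.4751,.2407,.1107],[.573,.723,-.303,-.238]),
(s["joint_pos"],s["position"],s["orientation"])]
best=[]
for sg in product((1,-1),repeat=4):
    def f(L,full=False):
        r=[];T=None
        for q,p,o in D:
            P,R=fk(q,L,sg); r+=list(P-p)
        return r
    o=least_squares(f,[.35,.35,.35,.25,0]); 
    T=[(fk(q,o.x,sg)[1].inv()*Ro.from_quat(qo)) for q,_,qo in D]
    sp=max((T[0].inv()*t).magnitude() for t in T)
    best.append((np.abs(o.fun).max(),sp,sg,o.x,T[0].as_matrix().round(2)))
for b in sorted(best,key=lambda b:b[1]+b[0])[:2]: print(b)
E
```

```text
[0.4250170444213434, 0.17425088486660303, -1.2109170303081243, 2.2880666394381493, 1.3087516576348488, 0.5073618519596533, -0.021859552710718256] [0.506417492336923, 0.2616648831550319, 0.08557101596253966] [0.5650315264930219, 0.7064976143697299, -0.34193258158128925, -0.2543277503773448]
(np.float64(0.0512672545833958), 0.0034127839686315564, (-1, -1, -1, -1), array([0.28368628, 0.4262083 , 0.49346894, 0.33839431, 0.01647583]), array([[-1.,  0., -0.],
       [-0.,  0.,  1.],
       [ 0.,  1., -0.]]))
(np.float64(0.3792146798437359), 1.258276779863263, (1, 1, 1, 1), array([ 1.49927387, -0.76747699, -0.0333415 ,  0.53017741,  0.246596  ]), array([[ 0.67, -0.  ,  0.74],
       [ 0.74, -0.  , -0.67],
       [ 0.  ,  1.  ,  0.  ]]))
```

```bash
cat > kin.py <<'E'
from h import *
from scipy.optimize import least_squares
LO=np.array([-2.6,-.5,-1.47,.16,-1.27,.06,-2.6]);HI=np.array([2.6,2.12,1.34,2.42,4.41,2.06,2.6])
T=Ro.from_matrix([[-1,0,0],[0,0,1],[0,1,0]])
def frames(q):
    R=Ro.identity(); o=[R]
    for i in range(7):
        R=R*Ro.from_rotvec([0,q[i],0] if i%2 else [0,0,-q[i]]); o.append(R)
    return o
COLS=[(0,2),(1,0),(3,2),(3,0),(4,0),(5,2),(6,0),(7,2)]
def A(q,cols=COLS):
    F=frames(q); return np.stack([F[i].as_matrix()[:,k] for i,k in cols],1)
E
python3 - <<'E'
from kin import *
s=arm.get_obs()
D=[([-1.17458541,.3328045,-.06469982,1.46082925,.0216149,1.34985967,-.08851486],[.25404763,.57068826,.2219495]),
([-.31,-.44,.31,2.15,-.09,.65,1.88],[.54968,-.023045,.33664]),
([.83,-.46,-1.44,2.42,-.89,.11,1.89],[.4751,.2407,.1107]),
(s["joint_pos"],s["position"])]
y=np.concatenate([p for _,p in D])
for cols in (COLS,[c for c in COLS if c!=(6,0)],COLS+[(3,1)],COLS+[(1,1)],COLS+[(0,0)],COLS+[(0,0),(0,1)]):
    M=np.vstack([A(q,cols) for q,_ in D]); x,_,rk,sv=np.linalg.lstsq(M,y,rcond=None)
    print(cols[-2:],x.round(4),rk,sv[-1].round(3),"res mm",((M@x-y)*1000).round(1))
E
```

```text
[(6, 0), (7, 2)] [ 0.1017  0.0882  0.2949  0.0671 -0.1295  0.3492 -0.0093  0.1883] 8 0.059 res mm [-37.1  16.5  -2.4 -22.5  40.6   4.6   4.8  -8.7  -8.    6.5  18.2   5.7]
[(5, 2), (7, 2)] [ 0.0987  0.0929  0.269   0.0889 -0.1348  0.3397  0.1615] 7 0.072 res mm [-37.4  16.1  -2.9 -21.2  40.5   6.4   3.3  -8.6 -10.7   6.7  17.8   7.2]
[(7, 2), (3, 1)] [ 0.3506 -0.0352  0.4386  0.0558  0.0862  0.5436  0.0484  0.3203 -0.0511] 9 0.056 res mm [ 1.1  0.3 -0.2 -1.2  0.1 -1.4  2.6  0.1 -1.5 -1.4  0.   3. ]
[(7, 2), (1, 1)] [ 0.1755  0.0255  0.4737 -0.0569 -0.0749  0.446  -0.0472  0.3943 -0.0424] 9 0.056 res mm [ 0.4 -0.9  0.1  0.7  1.7  1.1 -3.1 -0.5  1.3  1.8  1.3 -2.6]
[(7, 2), (0, 0)] [ 0.1212  0.0501  0.3222  0.078  -0.0676  0.3736  0.001   0.1639  0.0555] 9 0.059 res mm [  9.2  -0.3  -1.9 -14.5  31.3  -0.8   4.2  -4.6  -7.7   1.1  15.3  10.4]
[(0, 0), (0, 1)] [ 0.2649 -0.0381  0.5914 -0.0459  0.081   0.5499 -0.0201  0.4172  0.035
 -0.0397] 10 0.048 res mm [-0.3  1.3 -0.3 -2.  -0.7 -1.5  4.9  0.6 -2.4 -2.6 -1.2  4.3]
```

Run:
```python
from kin import *
from itertools import combinations
s=arm.get_obs()
D=[([-1.17458541,.3328045,-.06469982,1.46082925,.0216149,1.34985967,-.08851486],[.25404763,.57068826,.2219495]),
([-.31,-.44,.31,2.15,-.09,.65,1.88],[.54968,-.023045,.33664]),
([.83,-.46,-1.44,2.42,-.89,.11,1.89],[.4751,.2407,.1107]),
(s["joint_pos"],s["position"])]
y=np.concatenate([p for _,p in D])
base=[(0,2),(3,2),(5,2),(7,2)]; ex=[(1,0),(3,0),(4,0),(6,0),(1,1),(3,1),(5,1),(6,1),(0,0),(0,1)]
out=[]
for k in(1,2,3):
  for e in combinations(ex,k):
    cols=base+list(e); M=np.vstack([A(q,cols) for q,_ in D]); x=np.linalg.lstsq(M,y,rcond=None)[0]
    out.append((k,np.abs(M@x-y).max(),e,x.round(3)))
for k in(1,2,3):
    for o in sorted([o for o in out if o[0]==k],key=lambda o:o[1])[:4]: print(o)
```

```text
(1, np.float64(0.015381389850518623), ((1, 1),), array([ 0.266,  0.465,  0.485,  0.381, -0.042]))
(1, np.float64(0.015697827220227834), ((3, 1),), array([ 0.249,  0.439,  0.492,  0.328, -0.04 ]))
(1, np.float64(0.030700678695955275), ((0, 1),), array([ 0.226,  0.491,  0.511,  0.348, -0.045]))
(1, np.float64(0.036098750395316445), ((0, 0),), array([0.208, 0.434, 0.468, 0.282, 0.06 ]))
(2, np.float64(0.0021185747333943225), ((1, 1), (3, 1)), array([ 0.256,  0.452,  0.49 ,  0.353, -0.022, -0.024]))
(2, np.float64(0.011564003639003298), ((1, 1), (0, 1)), array([ 0.249,  0.479,  0.497,  0.37 , -0.028, -0.02 ]))
(2, np.float64(0.013035798397213472), ((3, 1), (0, 1)), array([ 0.242,  0.454,  0.498,  0.333, -0.031, -0.013]))
(2, np.float64(0.013793308189199383), ((1, 1), (5, 1)), array([ 0.264,  0.461,  0.485,  0.375, -0.035, -0.009]))
(3, np.float64(0.0008281958916520615), ((1, 0), (1, 1), (3, 1)), array([ 0.258,  0.452,  0.491,  0.354, -0.003, -0.022, -0.025]))
(3, np.float64(0.0013383864629399334), ((4, 0), (1, 1), (3, 1)), array([ 0.254,  0.449,  0.489,  0.351, -0.004, -0.022, -0.024]))
(3, np.float64(0.001606505100190725), ((3, 0), (1, 1), (3, 1)), array([ 0.255,  0.449,  0.487,  0.35 ,  0.004, -0.022, -0.024]))
(3, np.float64(0.0018407341884792115), ((6, 0), (1, 1), (3, 1)), array([ 0.255,  0.453,  0.488,  0.354, -0.001, -0.022, -0.024]))
```

```bash
cat >> kin.py <<'E'
CC=[(0,2),(3,2),(5,2),(7,2),(1,1),(3,1)]; LL=np.array([.256,.452,.490,.353,-.022,-.024])
def fk(q): return A(q,CC)@LL,frames(q)[7]*T
def ik(p,R,q0):
    R=Ro.from_matrix(R) if isinstance(R,np.ndarray) else R
    def f(q):
        P,r=fk(q); return np.r_[(P-p)*10,(r.inv()*R).as_rotvec()*2,.02*(q-q0)]
    o=least_squares(f,np.clip(q0,LO+.03,HI-.03),bounds=(LO+.02,HI-.02)); P,r=fk(o.x)
    return o.x,np.linalg.norm(P-p),(r.inv()*R).magnitude()
FL=np.diag([-1.,1,-1])
E
python3 - <<'E'
from kin import *
rng=np.random.default_rng(0)
for flip in(0,1):
  G=[pose(0,-.04,0),pose(0,.02,.012),pose(-.175,.02,.012,lift=.02),pose(-.349,.02,.012,lift=.02),pose(-.349,-.06,0)]
  if flip: G=[(p,R@FL) for p,R in G]
  seen=[]
  for _ in range(60):
    q=rng.uniform(LO,HI); q,e,r=ik(*G[1],q)
    for _ in range(2): q,e,r=ik(*G[1],q)
    if e>.004 or r>.03: continue
    ch=[q];ok=True
    for g in G:
        qq,e,r=ik(*g,ch[-1]); qq,e,r=ik(*g,qq); ok&=(e<.003 and r<.02); ch.append(qq)
    if not ok: continue
    m=np.min([np.minimum(c-LO,HI-c).min() for c in ch]); j=np.abs(np.diff(ch,axis=0)).max()
    if not any(np.abs(q-s[0]).max()<.3 for s in seen): seen.append((q,m,j))
  for q,m,j in sorted(seen,key=lambda s:-s[1])[:6]: print(flip,q.round(2),m.round(2),j.round(2))
E
```

```text
0 [-1.49 -0.26  1.21  2.35  1.21  0.22  0.51] 0.02 0.84
0 [ 1.21  0.16 -1.45  2.25  0.99  0.14  0.7 ] 0.02 1.26
0 [-0.71 -0.05  0.48  2.32  0.21  0.08  1.37] 0.02 0.68
0 [ 0.99  0.07 -1.21  2.26  0.45  0.08  1.18] 0.02 0.94
0 [ 0.17  0.   -0.4   2.28 -0.05  0.08  1.62] 0.02 0.95
0 [-0.3  -0.02  0.06  2.3   0.01  0.08  1.56] 0.02 0.9
```

```bash
python3 - - <<'E'
import re
s=open('h.py').read()
s=s.replace('def pose(a,along,up,side=0,lift=0):','def pose(a,along,up,side=0,lift=0,th=45):').replace('    R=np.stack([l,n,np.cross(l,n)],1)\n','    t=np.radians(th); m=np.cos(t)*o-np.sin(t)*z\n    R=np.stack([l,m,np.cross(l,m)],1)\n').replace('n*(along-.025)','n*0+m*(along-.025)')
open('h.py','w').write(s)
E
python3 - <<'E'
from kin import *
for th in(45,50,55,60):
 for flip in(0,1):
  for q0 in ([-.3,-.02,.06,2.25,0,.3,1.6],[-.6,-.02,.5,2.25,0,.3,1.6],[.3,-.02,-.5,2.25,0,.3,1.6],[0,.3,.0,2.25,3.14,.2,-1.6]):
   q=np.array(q0)
   if flip: q[6]-=np.pi*np.sign(q[6])
   G=[(p,R@FL if flip else R) for p,R in [pose(0,-.035,0,th=th),pose(0,.02,.0,th=th),pose(0,.02,.012,lift=.02,th=th),pose(-.349,.02,.012,lift=.02,th=th),pose(-.349,.02,0,th=th),pose(-.349,-.035,0,th=th)]]
   out=[];E=[];prev=None
   for g in G:
     for _ in range(3): q,e,r=ik(*g,q)
     E.append(max(e*1000,r*57)); out.append(q)
   m=np.array([np.minimum(c-LO,HI-c).min() for c in out])
   print(th,flip,out[1].round(2),"err",np.round(E,1),"margin",m.round(2))
E
```

```text
45 0 [-1.14 -0.1   0.9   2.37  0.87  0.08  0.76] err [0. 0. 0. 0. 0. 0.] margin [0.04 0.02 0.09 0.1  0.06 0.02]
45 0 [-1.14 -0.1   0.9   2.37  0.87  0.08  0.76] err [0. 0. 0. 0. 0. 0.] margin [0.03 0.02 0.09 0.1  0.06 0.02]
45 0 [ 0.21  0.   -0.43  2.3  -0.1   0.08  1.68] err [0.  1.3 0.  0.  0.  0. ] margin [0.05 0.02 0.06 0.16 0.12 0.07]
45 0 [-0.   -0.   -0.19  2.35  4.18  0.08 -2.58] err [16.1  3.3  5.1 10.3 19.9 17.7] margin [0.02 0.02 0.02 0.02 0.02 0.02]
45 1 [-1.14 -0.1   0.9   2.37  0.87  0.08 -2.38] err [ 0.   0.   0.   3.8 13.1  0. ] margin [0.04 0.02 0.09 0.02 0.02 0.09]
45 1 [-1.14 -0.1   0.9   2.37  0.87  0.08 -2.38] err [ 0.   0.   0.   3.8 13.1  0. ] margin [0.03 0.02 0.09 0.02 0.02 0.09]
45 1 [ 0.21  0.   -0.43  2.3  -0.1   0.08 -1.47] err [ 0.   1.3  0.   3.8 13.1  0. ] margin [0.05 0.02 0.06 0.02 0.02 0.09]
45 1 [ 0.01 -0.   -0.2   2.35  4.39  0.08  0.36] err [12.5  3.2  4.6 10.6 20.7 10.8] margin [0.02 0.02 0.02 0.02 0.02 0.02]
50 0 [-0.28 -0.01  0.04  2.27  0.    0.19  1.57] err [0. 0. 0. 0. 0. 0.] margin [0.12 0.13 0.2  0.2  0.16 0.13]
50 0 [-0.56 -0.03  0.32  2
[... 1939 characters left out ...]
.28]
60 0 [ 0.24  0.07 -0.48  2.1   0.07  0.46  1.51] err [0. 0. 0. 0. 0. 0.] margin [0.32 0.32 0.37 0.37 0.32 0.31]
60 0 [-0.84  0.01  0.66  2.38  4.19  0.08 -2.58] err [24.6 20.8 20.6 20.5 21.5 26. ] margin [0.02 0.02 0.02 0.02 0.02 0.02]
60 1 [-0.29  0.04  0.06  2.12 -0.01  0.45 -1.56] err [0. 0. 0. 0. 0. 0.] margin [0.29 0.3  0.35 0.34 0.3  0.29]
60 1 [-0.63  0.03  0.4   2.14 -0.03  0.45 -1.54] err [0. 0. 0. 0. 0. 0.] margin [0.27 0.28 0.33 0.33 0.28 0.28]
60 1 [ 0.24  0.07 -0.48  2.1   0.07  0.46 -1.63] err [0. 0. 0. 0. 0. 0.] margin [0.32 0.32 0.37 0.37 0.32 0.31]
60 1 [-0.71  0.01  0.52  2.36  4.39  0.08  0.35] err [23.4 20.2 19.9 19.5 22.  24.3] margin [0.02 0.02 0.02 0.02 0.02 0.02]
```

Run:
```python
from kin import *
s=arm.get_obs(); print("fk err",fk(s["joint_pos"])[0]-s["position"])
o,l,z=frame(0); R=np.stack([l,-z,np.cross(l,-z)],1)
R0=Ro.from_quat(s["orientation"]).as_matrix()
p0=s["position"]
for p,Q in([p0+[.0,.0,.10],R0],[np.array([.58,.25,.30]),R]): print(row(np.array(p),Q))
```

```text
fk err [ 1.31844761e-03 -7.05087390e-04 -7.56576590e-05]
[ -2.7 -77.1 -63.7   0.    0.    0. ]
[ -34.2 -120.8 -189.1   39.6    0.5   -1.5]
```

>>> {"fn": "move_arm", "kwargs": {
  "moves": [
    [1,-2,-38,-40,0,0,0],
    [1,-3,-77,-80,5,0,0],
    [1,-20,-100,-130,15,0,0],
    [1,-34,-121,-170,25,0,-1],
    [1,-34,-121,-189,35,0,-1.5],
    [1,-34,-121,-189,39.6,0.5,-1.5],
    [1,-34,-121,-189,39.6,0.5,-1.5],
    [1,-34,-121,-189,39.6,0.5,-1.5],
    [1,-34,-121,-189,39.6,0.5,-1.5],
    [1,-34,-121,-189,39.6,0.5,-1.5]
  ]
}}

```text
clock: 5.85
position: [0.639, 0.2233, 0.4607]
orientation: [-0.428, -0.543, 0.565, 0.45]
contact_force: [0.9, 2.0, -2.9]
grip_width: 0.002
```

Run:
```python
from kin import *
s=arm.get_obs(); print(s["position"],s["joint_pos"].round(2),s["joint_velocities"].round(2))
o,l,z=frame(0); R=np.stack([l,-z,np.cross(l,-z)],1)
print(row(np.array([.58,.25,.30]),R),row(np.array([.58,.08,.32]),R))
```

```text
[0.63897413 0.22330418 0.46070207] [-0.09  0.62 -0.78  0.64  0.44  2.03  1.23] [-0.73 -0.03  2.05 -0.13 -1.23 -0.01  0.44]
[ 38.8 163.   44.2  -2.5  -0.3   0.2] [-126.6  144.    83.9   -2.5   -0.3    0.2]
```

>>> {"fn": "move_arm", "kwargs": {
  "moves": [
    [1,-25,29,17,-2,0,0],
    [1,-50,58,34,-2,0,0],
    [1,-75,87,51,-2,0,0],
    [1,-100,116,68,-2,0,0],
    [1,-127,144,84,-2.5,-0.3,0.2],
    [1,-127,144,84,-2.5,-0.3,0.2],
    [1,-127,144,84,-2.5,-0.3,0.2],
    [1,-127,144,84,-2.5,-0.3,0.2],
    [1,-127,144,84,-2.5,-0.3,0.2]
  ]
}}

```text
clock: 6.98
position: [0.4804, -0.1577, 0.0901]
orientation: [-0.439, -0.552, 0.558, 0.438]
contact_force: [1.7, -0.4, -0.1]
grip_width: 0.008
```

Run:
```python
from kin import *
s=arm.get_obs(); print(s["clock"],s["position"],s["joint_pos"].round(2),s["joint_velocities"].round(2))
for th,a in((70,-.13),(52,-.08),(52,-.04),(52,.02)):
    p,R=pose(0,a,0,th=th); q,e,r=ik(p,R,s["joint_pos"]); q,e,r=ik(p,R,q)
    print(th,p.round(3),row(p,R),q.round(2),round(e*1000,1),round(r,2))
```

```text
6.975 [ 0.48040542 -0.15769904  0.09009534] [ 0.88  0.28 -0.74  1.89  0.22  1.05  1.86] [ 0.43  0.28  0.31  0.45  0.22 -0.69  0.53]
70 [0.548 0.084 0.27 ] [ 2.186e+02 -1.815e+02 -1.207e+02 -2.030e+01 -1.000e-01 -3.000e-01] [ 0.71 -0.09 -0.88  1.85 -0.11  1.    1.68] 0.0 0.0
52 [0.537 0.081 0.207] [ 218.9 -118.5 -109.5  -38.3   -0.    -0.4] [ 0.49 -0.28 -0.62  2.25 -0.44  0.49  1.96] 0.0 0.0
52 [0.561 0.087 0.175] [ 219.2  -87.2 -134.3  -38.3   -0.    -0.4] [ 0.57 -0.16 -0.74  2.23 -0.36  0.38  1.9 ] 0.0 0.0
52 [0.597 0.096 0.128] [ 219.5  -40.1 -171.5  -38.3   -0.    -0.4] [ 0.68  0.06 -0.91  2.2   0.13  0.25  1.48] 0.0 0.0
```

The shift unit is metres and I had been giving mm, so every step was clipped at 62.5 mm. That explains the stray positions. Nothing was touched: the contact forces stayed near 0. I'll carry on in metres.

>>> {"fn": "move_arm", "kwargs": {
  "moves": [
    [1,0,-0.05,0,0,0,0],
    [1,0,-0.1,0,0,0,0],
    [1,0,-0.15,0,0,0,0],
    [1,0.03,-0.19,-0.02,-3,0,0],
    [1,0.08,-0.19,-0.045,-7,0,0],
    [1,0.13,-0.19,-0.07,-12,0,0],
    [1,0.18,-0.19,-0.1,-16,0,0],
    [1,0.219,-0.182,-0.12,-20.3,0,-0.2],
    [1,0.219,-0.165,-0.12,-25,0,-0.4],
    [1,0.219,-0.14,-0.115,-32,0,-0.4],
    [1,0.219,-0.119,-0.11,-38.3,0,-0.4],
    [1,0.219,-0.119,-0.11,-38.3,0,-0.4],
    [1,0.219,-0.119,-0.11,-38.3,0,-0.4],
    [1,0.219,-0.119,-0.11,-38.3,0,-0.4]
  ]
}}

```text
clock: 8.72
position: [0.5397, 0.0838, 0.2105]
orientation: [0.556, 0.706, -0.344, -0.271]
contact_force: [0.2, 0.2, 0.1]
grip_width: 0.009
```

Run:
```python
from kin import *
s=arm.get_obs(); print(s["clock"],s["position"],s["joint_pos"].round(2),np.abs(s["joint_velocities"]).max().round(2),s["contact_force"])
for a in(-.08,-.04,.02):
    p,R=pose(0,a,0,th=52); print(a,row(p,R))
ims=[]
for n,(x,y,w,h) in(("top",(185,130,150,145)),("side",(150,110,170,200))):
    im,d=cams.snapshot(n); c=cv2.resize(im[y:y+h,x:x+w,::-1],(400,int(400*h/w)),interpolation=2); ims.append(c)
H=max(i.shape[0] for i in ims); cv2.imwrite("pics/p1.png",np.hstack([cv2.copyMakeBorder(i,0,H-i.shape[0],0,0,0) for i in ims]))
```

```text
8.725 [0.53974873 0.08380809 0.21047457] [ 0.67 -0.3  -0.77  2.23 -0.55  0.52  2.06] 0.01 [0.23026231 0.21639333 0.12143798]
-0.08 [-1.6  0.8  5.   0.   0.   0.1]
-0.04 [-1.7 40.8  5.1  0.   0.   0.1]
0.02 [-1.800e+00  1.008e+02  5.100e+00  0.000e+00  0.000e+00  1.000e-01]
```

View pics/p1.png

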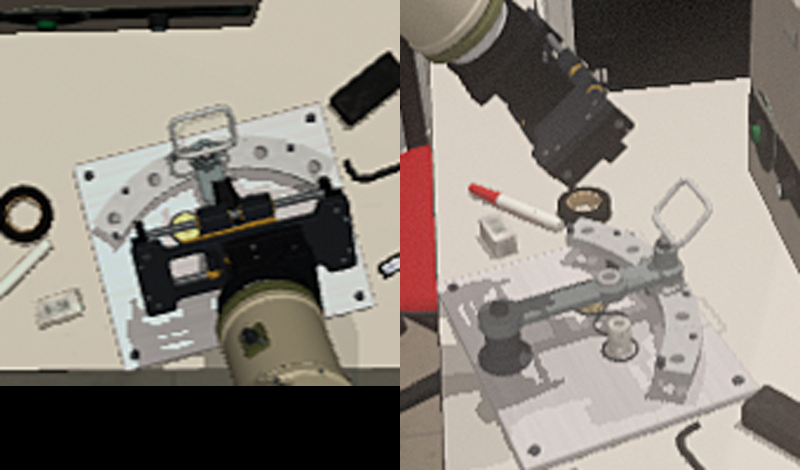

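The gripper sits behind the ring and in line with it, and nothing has been disturbed. Inserting now.

>>> {"fn": "move_arm", "kwargs": {
  "moves": [
    [1,-0.002,0.015,0.005,0,0,0],
    [1,-0.002,0.03,0.005,0,0,0],
    [1,-0.002,0.045,0.005,0,0,0],
    [1,-0.002,0.06,0.005,0,0,0],
    [1,-0.002,0.07,0.005,0,0,0],
    [1,-0.002,0.08,0.005,0,0,0],
    [1,-0.002,0.09,0.005,0,0,0],
    [1,-0.002,0.1,0.005,0,0,0],
    [1,-0.002,0.103,0.005,0,0,0],
    [1,-0.002,0.103,0.005,0,0,0]
  ]
}}

```text
clock: 10.07
position: [0.5969, 0.0952, 0.1244]
orientation: [0.556, 0.706, -0.344, -0.272]
contact_force: [0.2, 0.1, 0.3]
grip_width: 0.008
```

Run:
```python
from kin import *
s=arm.get_obs(); print(s["clock"],s["position"],s["joint_pos"].round(2),np.abs(s["joint_velocities"]).max().round(2),s["contact_force"].round(1))
p,R=pose(0,.022,0,th=52); print(row(p,R))
R0=Ro.from_quat(s["orientation"]); print("10mm up:",R0.inv().apply([0,0,10]).round(2))
ims=[]
for n,(x,y,w,h) in(("top",(215,150,90,70)),("side",(210,130,100,110))):
    im,d=cams.snapshot(n); c=cv2.resize(im[y:y+h,x:x+w,::-1],(400,int(400*h/w)),interpolation=2); ims.append(c)
H=max(i.shape[0] for i in ims); cv2.imwrite("pics/p2.png",np.hstack([cv2.copyMakeBorder(i,0,H-i.shape[0],0,0,0) for i in ims]))
```

```text
10.075 [0.59690673 0.09519348 0.12436394] [ 0.78  0.08 -1.01  2.19  0.21  0.25  1.42] 0.03 [0.2 0.1 0.3]
[ 0.7 -0.9 -2.1 -0.1 -0.1  0.1]
10mm up: [ 0.02 -7.89 -6.15]
```

View pics/p2.png

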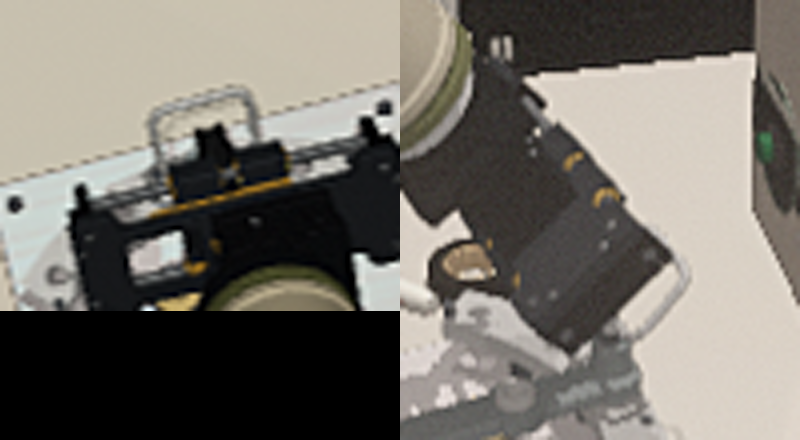

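Top view: the shut fingertip shows inside the ring opening, at about (210,130) in the left half. The forces are zero. Now I lift in stages.

>>> {"fn": "move_arm", "kwargs": {
  "moves": [
    [1,0,0,-0.006,0,0,0],
    [1,0,0,-0.012,0,0,0],
    [1,0,-0.004,-0.015,0,0,0],
    [1,0,-0.008,-0.018,0,0,0],
    [1,0,-0.008,-0.018,0,0,0]
  ]
}}

```text
clock: 10.8
position: [0.606, 0.0972, 0.1422]
orientation: [0.556, 0.706, -0.344, -0.272]
contact_force: [-0.1, 0.5, -0.7]
grip_width: 0.009
```

Run:
```python
from kin import *
s=arm.get_obs(); print(s["clock"],s["position"],s["joint_pos"].round(2),s["contact_force"].round(1),row(*pose(0,.022,0,th=52)))
```

```text
10.8 [0.60595139 0.09719397 0.14224582] [ 0.81  0.07 -1.04  2.16  0.15  0.29  1.47] [-0.1  0.5 -0.7] [ 0.8  7.5 16.2  0.  -0.   0. ]
```

>>> {"fn": "move_arm", "kwargs": {
  "moves": [
    [1,0,0.003,-0.002,0,0,0],
    [1,0,0.003,-0.005,0,0,0],
    [1,0,0.003,-0.007,0,0,0],
    [1,0,0.003,-0.007,0,0,0]
  ]
}}

```text
clock: 11.3
position: [0.6126, 0.0991, 0.1436]
orientation: [0.556, 0.706, -0.344, -0.272]
contact_force: [0.4, 0.1, 0.6]
grip_width: 0.001
```

Run:
```python
from kin import *
s=arm.get_obs(); print(s["clock"],s["position"],s["joint_pos"].round(2),s["contact_force"].round(1),row(*pose(0,.022,0,th=52)))
```

```text
11.3 [0.61263667 0.09907891 0.14355249] [ 0.78  0.09 -1.02  2.14  0.2   0.3   1.42] [0.4 0.1 0.6] [ 0.5  4.3 22.5 -0.1 -0.   0.1]
```

Run:
```python
from kin import *
ims=[]
for n,(x,y,w,h) in(("top",(235,155,60,60)),("side",(230,160,70,70))):
    im,d=cams.snapshot(n); c=cv2.resize(im[y:y+h,x:x+w,::-1],(400,int(400*h/w)),interpolation=2)
    s=arm.get_obs(); R=Ro.from_quat(s["orientation"]); f=400/w
    for k,col in((.025,(0,0,255)),(0,(0,255,0))):
        q=((proj(n,s["position"]+R.apply([0,k,0]))-(x,y)+.5)*f).astype(int); cv2.circle(c,tuple(int(v) for v in q),3,col,-1)
    q=[((proj(n,X)-(x,y)+.5)*f).astype(int) for X in ringcorners()]; cv2.polylines(c,[np.array(q)],True,(255,0,255),1)
    ims.append(c)
cv2.imwrite("pics/p3.png",np.hstack(ims))
```

```text
(no output)
```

View pics/p3.png

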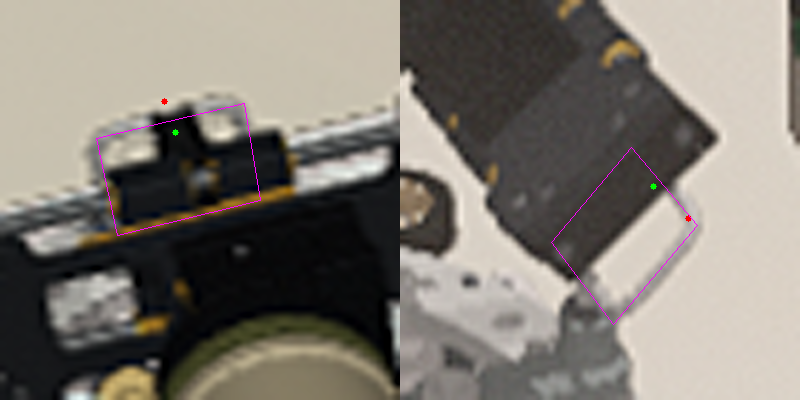

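>>> {"fn": "move_arm", "kwargs": {
  "moves": [
    [1,0,-0.0016,-0.0012,0,0,0],
    [1,0,-0.0032,-0.0024,0,0,0],
    [1,0,-0.0047,-0.0037,0,0,0],
    [1,0,-0.0047,-0.0037,0,0,0]
  ]
}}

```text
clock: 11.9
position: [0.6126, 0.0988, 0.1496]
orientation: [0.556, 0.706, -0.344, -0.272]
contact_force: [0.4, 0.4, -0.5]
grip_width: 0.005
```

Run:
```python
from kin import *
s=arm.get_obs(); print(s["clock"],s["position"],s["joint_pos"].round(2),s["contact_force"].round(1),s["ft_torque"].round(2),row(*pose(0,.022,0,th=52)))
```

```text
11.9 [0.61263795 0.09883786 0.14958661] [ 0.8   0.08 -1.03  2.13  0.16  0.31  1.46] [ 0.4  0.4 -0.5] [-0.1   0.76  0.01] [ 0.8  9.  26.2 -0.  -0.   0. ]
```

Run:
```python
from kin import *
im,d=cams.snapshot("side"); cv2.imwrite("pics/side_b.png",im[:,:,::-1]); 
im2,d2=cams.snapshot("top"); cv2.imwrite("pics/top_b.png",im2[:,:,::-1])
a=cv2.imread("pics/side0.png"); b=im[:,:,::-1]
T0=a[186:216,270:288]
g=lambda i:cv2.GaussianBlur(cv2.cvtColor(i,cv2.COLOR_BGR2GRAY),(0,0),.7)
x,y,w,h=250,180,45,45
r=[cv2.resize(cv2.convertScaleAbs(np.ascontiguousarray(i[y:y+h,x:x+w]),alpha=1.1),(390,390),interpolation=2) for i in(a,b)]
cv2.imwrite("pics/p4.png",np.hstack(r))
tm=g(a)[196:216,274:286]; R=cv2.matchTemplate(g(np.ascontiguousarray(b))[180:226,264:296],tm,cv2.TM_CCOEFF_NORMED)
print(cv2.minMaxLoc(R),"zero shift at",(10,16))
```

```text
(-0.3605414032936096, 0.9960682392120361, (5, 15), (10, 16)) zero shift at (10, 16)
```

View pics/p4.png

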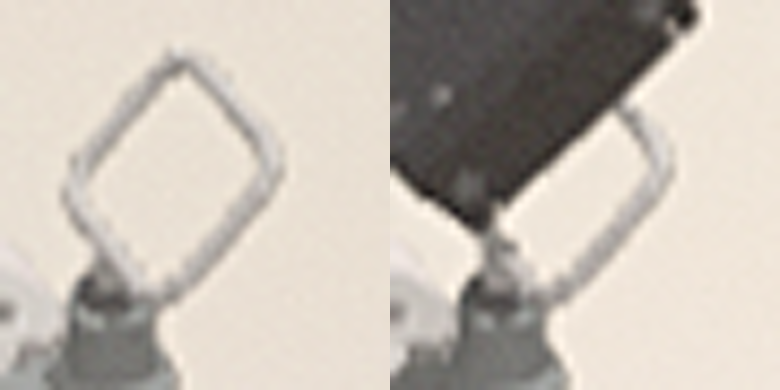

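Run:
```python
from kin import *
im,d=cams.snapshot("top"); P=cloud("top",d); s=arm.get_obs(); R=Ro.from_quat(s["orientation"])
tip=s["position"]+R.apply([0,.025,0]); print("tip",tip,proj("top",tip),"side",proj("side",tip))
u0,u1=252,272
for v in range(168,186): print(v," ".join(f"{int(im[v,u].mean()):3d}/{P[v,u,2]*1000:4.0f}" for u in range(u0,u1)))
g=R.inv().apply(P[168:186,u0:u1].reshape(-1,3)-s["position"])*1000
m=(im[168:186,u0:u1].mean(-1).ravel()<70); print(np.c_[g[m]].round(0)[:40].tolist())
```

```text
tip [0.62742877 0.10246633 0.12957568] [259.29208231 169.3831813 ] side [280.05149875 195.55087342]
168 189/  -0 189/  -4 189/  -0 189/  -2 189/  -2 189/  -1 189/  -2 189/  -5 189/   2 190/   3 191/  -1 191/  -3 191/  -1 193/  -0 194/  -5 195/  -5 193/   5 193/   0 192/  -4 191/   2
169 189/   3 189/  -4 189/   2 189/  -3 190/   3 190/  -1 191/  -3 192/  -2 193/  -0 197/  -2 200/   1 202/   1 200/   2 175/  -3 139/  -6 153/  -3 168/  -1 159/   3 178/   1 193/  -8
170 189/  -2 189/   4 190/   2 191/  -3 192/  -1 196/   2 201/   3 203/  -1 206/  -0 184/  -3 134/ 158  99/ 155 142/ 143 177/ 145 178/ 147 174/ 146 164/ 143 165/ 148 147/  -2 167/  -2
171 190/  -2 191/  -4 192/  -1 195/  -5 199/  -2 160/  -3 117/  -4 127/ 144 140/ 161 115/ 157  40/ 162   1/ 161 121/ 137 163/ 145 133/ 143 120/ 143 125/ 145 133/ 141 128/ 137 147/   1
172 193/  -1 195/  -3 162/   0 146/ 144 176/ 140 118/ 160  10/ 156  27/ 159  36/ 144  30/ 158   5/ 157   0/ 161  45/  -2 137/  -1 170/  -2 164/   5 166/   0 136/ 138 113/ 142 136/ 143
173 163/ 147 164/ 147 169/ 142 183/ 146 192/ 145 123/ 161   0/ 164   2/ 163  12/
[... 2445 characters left out ...]
-7.0], [-6.0, -7.0, -9.0], [-20.0, 132.0, 76.0], [8.0, -10.0, -11.0], [5.0, -9.0, -10.0], [2.0, -9.0, -9.0], [-0.0, -9.0, -9.0], [-2.0, -14.0, -11.0], [-4.0, -18.0, -13.0], [-7.0, -19.0, -12.0], [8.0, -9.0, -8.0], [6.0, -14.0, -10.0], [3.0, -13.0, -9.0], [1.0, -15.0, -9.0], [-2.0, -15.0, -8.0], [-4.0, -20.0, -11.0], [-7.0, -17.0, -8.0], [9.0, -19.0, -11.0], [7.0, -20.0, -11.0], [4.0, -18.0, -9.0], [2.0, -20.0, -9.0], [-1.0, -21.0, -9.0], [-3.0, -24.0, -10.0], [-5.0, -28.0, -12.0], [-8.0, -26.0, -10.0], [-18.0, -78.0, -38.0], [8.0, -23.0, -10.0], [5.0, -23.0, -9.0], [3.0, -25.0, -10.0], [-0.0, -21.0, -7.0], [-2.0, -30.0, -11.0], [-5.0, -28.0, -9.0], [-7.0, -33.0, -11.0], [-6.0, -71.0, -35.0]]
```

The depth image shows the finger's upper surface ending at tool y ≈ −3 mm. So the tip lies about at the reported position rather than 25 mm ahead, and it hasn't passed the ring plane. The ring hasn't moved (match 0.996 at zero shift). I'll correct the tip offset and re-insert.

```bash
sed -i 's/m\*(along-.025)/m*(along+.002)/' h.py
python3 - <<'E'
from kin import *
s=arm.get_obs(); q=s["joint_pos"]
for a,l in((-.02,0),(.02,0),(.024,.012)):
    p,R=pose(0,a,l,th=52); q,e,r=ik(p,R,q);q,e,r=ik(p,R,q); print(a,l,row(p,R),q.round(2),round(e*1000,1))
p,R=pose(-.349,.02,.012,lift=.02,th=52); print(ik(p,R,q))
E
```

```text
-0.02 0 [ 0.7 -6.1 25.9 -0.1 -0.   0.1] [ 0.84  0.01 -1.05  2.2  -0.02  0.27  1.62] 0.0
0.02 0 [ 0.7 33.9 25.8 -0.1 -0.   0.1] [ 0.52  0.13 -0.77  2.18  0.4   0.21  1.23] 0.0
0.024 0.012 [ 0.7 36.4 13.9 -0.1 -0.   0.1] [ 0.5   0.15 -0.76  2.15  0.41  0.23  1.22] 0.0
(array([ 0.41742149,  0.08533162, -0.66907693,  2.14245471,  0.74836763,
        0.39155793,  0.60292404]), np.float64(2.7584042987691086e-05), 0.0004007378490294121)
```

>>> {"fn": "move_arm", "kwargs": {
  "moves": [
    [1,0,-0.01,0.008,0,0,0],
    [1,0,-0.01,0.016,0,0,0],
    [1,0,-0.006,0.024,0,0,0],
    [1,0.001,0,0.024,0,0,0],
    [1,0.001,0.01,0.024,0,0,0],
    [1,0.001,0.02,0.024,0,0,0],
    [1,0.001,0.03,0.024,0,0,0],
    [1,0.001,0.036,0.024,0,0,0],
    [1,0.001,0.036,0.024,0,0,0]
  ]
}}

```text
clock: 13.18
position: [0.6151, 0.1014, 0.1053]
orientation: [0.555, 0.706, -0.345, -0.273]
contact_force: [-0.0, 0.2, 0.6]
grip_width: 0.007
```

Run:
```python
from kin import *
s=arm.get_obs(); print(s["clock"],s["position"],s["joint_pos"].round(2),s["contact_force"].round(1),row(*pose(0,.02,0,th=52)))
im,d=cams.snapshot("top"); P=cloud("top",d); R=Ro.from_quat(s["orientation"])
for v in range(165,180): print(v," ".join(f"{int(im[v,u].mean()):3d}/{P[v,u,2]*1000:4.0f}" for u in range(250,272)))
```

```text
13.175 [0.61506332 0.10136791 0.10526361] [ 0.61  0.17 -0.87  2.17  0.5   0.23  1.14] [-0.   0.2  0.6] [-1.1 -2.7  1.2 -0.1 -0.   0.1]
165 190/  -4 189/  -6 189/  -6 189/  -3 190/  -5 189/  -0 189/   1 189/   1 189/   1 190/  -5 190/   0 189/   4 189/  -0 190/   8 189/1396 190/   2 189/  -2 190/  -4 189/  -0 189/  -5 188/  -6 188/   0
166 189/  -0 189/  -1 189/  -2 190/  -2 190/   4 189/  -2 189/  -2 189/  -2 190/  -1 189/  -4 189/   2 190/   0 189/  -2 189/  -1 189/  -1 190/   3 190/   3 189/  -2 189/   1 189/  -4 190/  -2 189/   4
167 190/  -3 188/   5 190/  -4 189/   3 189/   1 189/  -2 189/   5 189/  -5 189/  -3 189/  -4 189/   0 189/  -3 189/  -3 190/  -1 189/   2 190/  -0 190/   5 191/   0 190/   1 190/   0 190/1396 189/   2
168 190/  -6 189/   6 189/  -2 189/  -0 189/  -3 189/   1 189/  -4 190/   1 189/   4 190/  -6 190/  -1 189/   2 191/  -1 191/  -5 191/   5 193/   0 194/  -0 194/  -3 194/  -2 194/   3 191/  -1 191/   3
169 189/   5 189/   4 190/  -2 189/   0 190/  -3 189/  -3 189/   2 189/  -1 190/  -3 190/  -0 191/  -2 193/  -1 194/   4 194/   7 195/  -1 174/  -2 138/   1 
[... 1364 characters left out ...]
 128   6/ 132   6/ 133  69/  -1 178/  -4 198/   3 147/   5 127/ 187 103/ 189  52/ 188  26/ 190
177 132/   3 177/   2 186/   7 167/   2 181/   3 203/  -1 157/ 114  48/ 128   0/ 131  14/ 129  17/ 125  17/ 130  15/ 127   1/ 141  11/ 185  55/ 190  64/ 190  39/ 190  32/ 193  23/ 192  11/ 194  15/ 194
178 164/  -1 188/  -2 171/  -1 168/   1 190/  -9 214/   1 170/   6  58/ 136   3/ 133  18/ 137  15/ 119  14/ 138  15/ 136  10/ 144   5/ 192   9/ 191  13/ 193  13/ 194  16/ 196  18/ 201  20/ 198  22/ 194
179 148/  -2 178/   0 182/  -1 200/  -4 174/  -1 129/ 189  91/ 186  19/ 191  16/ 192  23/ 186  20/ 137  14/ 137  14/ 143  10/ 144  33/ 194  37/ 193  19/ 192  21/ 198  21/ 202  21/ 194  28/ 197  30/ 198
```

The upper bar at z≈143 now covers the fingertip, which sits under it at z≈120. The finger is threaded. Lifting.

>>> {"fn": "move_arm", "kwargs": {
  "moves": [
    [1,0,0,-0.003,0,0,0],
    [1,0,0,-0.006,0,0,0],
    [1,0,0,-0.009,0,0,0],
    [1,0,-0.0016,-0.0102,0,0,0],
    [1,0,-0.0032,-0.0115,0,0,0],
    [1,0,-0.0032,-0.0115,0,0,0]
  ]
}}

```text
clock: 13.98
position: [0.622, 0.1022, 0.1156]
orientation: [0.556, 0.706, -0.345, -0.272]
contact_force: [-0.7, 0.3, -0.9]
grip_width: 0.008
```

```bash
cat > st.py <<'E'
from kin import *
s=arm.get_obs(); print(s["clock"],s["position"],s["joint_pos"].round(2),s["contact_force"].round(1),s["ft_torque"].round(1),row(*pose(0,.02,0,th=52)))
E
python3 st.py
```

```text
13.975 [0.62198147 0.1021809  0.11558087] [ 0.63  0.17 -0.9   2.14  0.47  0.25  1.17] [-0.7  0.3 -0.9] [-0.1  1.   0.1] [-0.3  1.2 13.  -0.1 -0.1  0. ]
```

>>> {"fn": "move_arm", "kwargs": {
  "moves": [
    [1,0,-0.0016,-0.0012,0,0,0],
    [1,0,-0.0032,-0.0025,0,0,0],
    [1,0,-0.0047,-0.0037,0,0,0],
    [1,0,-0.0047,-0.0037,0,0,0]
  ]
}}

```text
clock: 14.48
position: [0.6216, 0.102, 0.1211]
orientation: [0.556, 0.705, -0.345, -0.273]
contact_force: [-4.9, -0.5, -5.5]
grip_width: 0.008
```

```bash
python3 st.py
```

```text
14.475 [0.6215951  0.10204653 0.12107708] [ 0.66  0.16 -0.92  2.14  0.43  0.27  1.21] [-4.9 -0.5 -5.5] [-0.5  2.3  0.1] [-0.3  5.8 16.1 -0.2 -0.1  0. ]
```

>>> {"fn": "move_arm", "kwargs": {
  "moves": [
    [1,0,-0.0016,-0.0012,0,0,0],
    [1,0,-0.0032,-0.0025,0,0,0],
    [1,0,-0.0047,-0.0037,0,0,0],
    [1,0,-0.0063,-0.0049,0,0,0],
    [1,0,-0.0079,-0.0062,0,0,0],
    [1,0,-0.0095,-0.0074,0,0,0],
    [1,0,-0.011,-0.0086,0,0,0],
    [1,0,-0.011,-0.0086,0,0,0]
  ]
}}

```text
clock: 15.48
position: [0.6216, 0.1021, 0.1351]
orientation: [0.556, 0.706, -0.345, -0.273]
contact_force: [-4.9, -2.2, -7.5]
grip_width: 0.007
```

```bash
cat > look.py <<'E'
from kin import *
import sys
# lift and arm angle from ring bar points + arm bar in top depth
im,d=cams.snapshot("top"); P=cloud("top",d)
s=arm.get_obs(); R=Ro.from_quat(s["orientation"])
bright=(im.mean(-1)>100); v,u=np.mgrid[:384,:512]
m=bright&(P[...,2]>.135)&(P[...,2]<.18)&(v>155)&(v<200)&(u>235)&(u<310)
Q=P[m]; Q=Q[np.abs(R.inv().apply(Q-s["position"])[:,0])<.035]
print("n",len(Q)); 
if len(Q)>5:
    r=Q[:,:2]-PIV[:2]; pr=np.hypot(*r.T); far=pr>np.percentile(pr,40); print("bar z",np.median(Q[far,2]).round(4),"r",np.median(pr[far]).round(4),"ang",np.degrees((np.arctan2(r[far,1],r[far,0]).max()+np.arctan2(r[far,1],r[far,0]).min())/2-YAW).round(2))
E
python3 st.py; python3 look.py
```

```text
15.475 [0.62160918 0.10209871 0.13506458] [ 0.72  0.14 -0.98  2.13  0.35  0.29  1.29] [-4.9 -2.2 -7.5] [-0.6  2.6  0. ] [-0.3 16.8 24.7 -0.2 -0.   0. ]
n 60
bar z 0.1615 r 0.2088 ang 0.96
```

The bar rose from z≈0.143 to 0.1615, so the pin lift is about 18 mm. The downward force is 7.5 N, as expected. Next I compute the swing.

```bash
cat > sw.py <<'E'
from kin import *
import sys
s=arm.get_obs(); R0=Ro.from_quat(s["orientation"]); q=s["joint_pos"]
for a in map(float,sys.argv[1:]):
    Z=Ro.from_rotvec([0,0,np.radians(a)]); p=PIV+Z.apply(s["position"]-PIV); R=(Z*R0)
    q2,e,r=ik(p,R.as_matrix(),q); dq=np.abs(q2-q).max(); q=q2
    w=row(p,R.as_matrix(),s); print(a,(w[:3]/1000).round(4).tolist(),w[3:].tolist(),q.round(2),dq.round(2),round(e*1000,1))
E
python3 sw.py -2 -4 -6 -8 -10 -12 -14 -16 -18
```

```text
-2.0 [-0.0074, -0.0001, 0.0001] [-0.0, 1.6, 1.2] [ 0.69  0.13 -0.95  2.13  0.39  0.3   1.21] 0.08 0.0
-4.0 [-0.0147, -0.0003, 0.0004] [-0.0, 3.2, 2.5] [ 0.66  0.12 -0.91  2.13  0.44  0.3   1.14] 0.08 0.0
-6.0 [-0.022, -0.0007, 0.0009] [-0.0, 4.7, 3.7] [ 0.63  0.12 -0.89  2.13  0.49  0.31  1.06] 0.08 0.0
-8.0 [-0.0293, -0.0013, 0.0016] [-0.0, 6.3, 4.9] [ 0.61  0.11 -0.86  2.13  0.54  0.32  0.98] 0.08 0.0
-10.0 [-0.0366, -0.002, 0.0025] [-0.0, 7.9, 6.1] [ 0.58  0.11 -0.84  2.13  0.58  0.33  0.91] 0.07 0.0
-12.0 [-0.0438, -0.0028, 0.0036] [-0.0, 9.5, 7.4] [ 0.57  0.11 -0.82  2.13  0.63  0.34  0.84] 0.07 0.0
-14.0 [-0.051, -0.0038, 0.0049] [-0.0, 11.1, 8.6] [ 0.55  0.1  -0.8   2.13  0.67  0.35  0.77] 0.07 0.0
-16.0 [-0.0581, -0.005, 0.0063] [-0.0, 12.6, 9.8] [ 0.54  0.1  -0.79  2.13  0.7   0.37  0.71] 0.06 0.0
-18.0 [-0.0651, -0.0063, 0.008] [-0.0, 14.2, 11.0] [ 0.52  0.1  -0.78  2.13  0.74  0.39  0.65] 0.06 0.0
```

>>> {"fn": "move_arm", "kwargs": {
  "moves": [
    [1,-0.0037,0,0,0,0.8,0.6],
    [1,-0.0074,-0.0001,0.0001,0,1.6,1.2],
    [1,-0.0147,-0.0003,0.0004,0,3.2,2.5],
    [1,-0.022,-0.0007,0.0009,0,4.7,3.7],
    [1,-0.0293,-0.0013,0.0016,0,6.3,4.9],
    [1,-0.0366,-0.002,0.0025,0,7.9,6.1],
    [1,-0.0438,-0.0028,0.0036,0,9.5,7.4],
    [1,-0.051,-0.0038,0.0049,0,11.1,8.6],
    [1,-0.0581,-0.005,0.0063,0,12.6,9.8],
    [1,-0.0581,-0.005,0.0063,0,12.6,9.8],
    [1,-0.0581,-0.005,0.0063,0,12.6,9.8]
  ]
}}

```text
clock: 16.9
position: [0.6277, 0.0443, 0.1352]
orientation: [0.648, 0.622, -0.304, -0.318]
contact_force: [-5.2, -0.3, -7.3]
grip_width: 0.004
```

```bash
python3 st.py; python3 look.py
python3 - <<'E'
from kin import *
ims=[]
for n,(x,y,w,h) in(("top",(215,155,100,100)),("side",(190,150,120,120))):
    im,d=cams.snapshot(n); c=cv2.resize(im[y:y+h,x:x+w,::-1],(400,int(400*h/w)),interpolation=2); f=400/w
    for a in(-16,-20):
        q=[((proj(n,X)-(x,y)+.5)*f).astype(int) for X in ringcorners(np.radians(a),.018)]; cv2.polylines(c,[np.array(q)],True,(0,0,255) if a==-20 else (0,255,0),1)
    ims.append(c)
cv2.imwrite("pics/p5.png",np.hstack(ims))
E
```

```text
16.9 [0.62767988 0.04425891 0.1352132 ] [ 0.52  0.1  -0.77  2.13  0.7   0.37  0.72] [-5.2 -0.3 -7.3] [ 0.   2.7 -0. ] [ 54.7  12.   31.2  -0.1 -12.6  -9.7]
n 64
bar z 0.1618 r 0.2099 ang -14.73
```

View pics/p5.png

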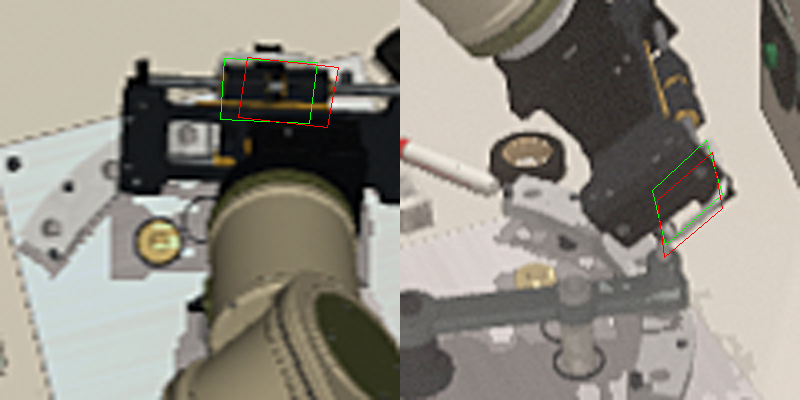

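The measured angle change is −15.7° for −16° commanded, so the arm follows the finger. Four more degrees to go.

```bash
python3 sw.py -1 -2 -3.2 -4.2
```

```text
-1.0 [-0.0037, -0.0, 0.0] [-0.0, 0.8, 0.6] [ 0.51  0.1  -0.77  2.13  0.71  0.37  0.68] 0.03 0.0
-2.0 [-0.0074, -0.0001, 0.0001] [-0.0, 1.6, 1.2] [ 0.51  0.1  -0.76  2.13  0.73  0.38  0.66] 0.03 0.0
-3.2 [-0.0118, -0.0002, 0.0002] [-0.0, 2.5, 2.0] [ 0.5   0.1  -0.75  2.14  0.75  0.39  0.62] 0.03 0.0
-4.2 [-0.0155, -0.0003, 0.0004] [-0.0, 3.3, 2.6] [ 0.49  0.1  -0.75  2.14  0.76  0.4   0.59] 0.03 0.0
```

>>> {"fn": "move_arm", "kwargs": {
  "moves": [
    [1,-0.0037,0,0,0,0.8,0.6],
    [1,-0.0074,-0.0001,0.0001,0,1.6,1.2],
    [1,-0.0118,-0.0002,0.0002,0,2.5,2.0],
    [1,-0.0155,-0.0003,0.0004,0,3.3,2.6],
    [1,-0.0155,-0.0003,0.0004,0,3.3,2.6],
    [1,-0.0155,-0.0003,0.0004,0,3.3,2.6]
  ]
}}

```text
clock: 17.8
position: [0.6266, 0.029, 0.1352]
orientation: [0.67, 0.598, -0.292, -0.329]
contact_force: [-6.7, 1.4, -8.3]
grip_width: 0.007
```

```bash
python3 st.py; python3 look.py;python3 look.py
```

```text
17.8 [0.62660648 0.02898554 0.13524895] [ 0.49  0.1  -0.75  2.13  0.77  0.4   0.59] [-6.7  1.4 -8.3] [ 0.2  2.7 -0.1] [ 68.6   9.2  34.9  -0.1 -15.9 -12.3]
n 60
bar z 0.1609 r 0.2093 ang -19.07
n 58
bar z 0.1617 r 0.2091 ang -19.15
```

At −19.1 against a target of −19.04. Lowering.

>>> {"fn": "move_arm", "kwargs": {
  "moves": [
    [1,0,0.0016,0.0012,0,0,0],
    [1,0,0.0032,0.0025,0,0,0],
    [1,0,0.0047,0.0037,0,0,0],
    [1,0,0.0063,0.0049,0,0,0],
    [1,0,0.0079,0.0062,0,0,0],
    [1,0,0.0095,0.0074,0,0,0],
    [1,0,0.011,0.0086,0,0,0],
    [1,0,0.011,0.0086,0,0,0]
  ]
}}

```text
clock: 18.9
position: [0.6267, 0.0291, 0.1214]
orientation: [0.67, 0.598, -0.292, -0.329]
contact_force: [-6.8, 0.0, -5.2]
grip_width: 0.006
```

```bash
python3 st.py; python3 look.py
```

```text
18.9 [0.62671707 0.02907969 0.12141426] [ 0.47  0.12 -0.73  2.15  0.85  0.39  0.51] [-6.8  0.  -5.2] [ 0.2  2.6 -0.1] [ 68.5  -1.7  26.5  -0.1 -15.9 -12.3]
n 53
bar z 0.1468 r 0.2091 ang -19.06
```

The pin has dropped to about 3.5 mm, so it is in the hole. Finish lowering and free the finger.

>>> {"fn": "move_arm", "kwargs": {
  "moves": [
    [1,0,0.0016,0.0012,0,0,0],
    [1,0,0.0032,0.0025,0,0,0],
    [1,0,0.004,0.005,0,0,0],
    [1,0,0.004,0.008,0,0,0],
    [1,0,0.004,0.011,0,0,0],
    [1,0,0.004,0.014,0,0,0],
    [1,0,0.004,0.014,0,0,0]
  ]
}}

```text
clock: 19.82
position: [0.6184, 0.0296, 0.1101]
orientation: [0.671, 0.598, -0.292, -0.328]
contact_force: [-0.6, -0.5, 0.2]
grip_width: 0.007
```

```bash
python3 st.py; python3 look.py; python3 look.py
```

```text
19.825 [0.61836254 0.02964212 0.11006461] [ 0.45  0.13 -0.71  2.17  0.92  0.37  0.44] [-0.6 -0.5  0.2] [ 0.1  0.7 -0. ] [ 68.9  -5.6  12.9  -0.1 -15.9 -12.3]
n 58
bar z 0.1428 r 0.2093 ang -19.19
n 58
bar z 0.1424 r 0.2094 ang -19.19
```

Pin home: the bar is back at z 0.1425 and the forces are about 0. Retracting along the finger.

>>> {"fn": "move_arm", "kwargs": {
  "moves": [
    [1,0,-0.01,0,0,0,0],
    [1,0,-0.02,0,0,0,0],
    [1,0,-0.035,0,0,0,0],
    [1,0,-0.05,0,0,0,0],
    [1,0,-0.07,0,0,0,0],
    [1,0,-0.09,-0.01,5,0,0],
    [1,0,-0.12,-0.03,12,0,0],
    [1,0.04,-0.16,-0.05,20,0,0],
    [1,0.1,-0.2,-0.08,30,0,0],
    [1,0.16,-0.21,-0.12,38,0,0],
    [1,0.22,-0.21,-0.14,38,0,0],
    [1,0.27,-0.21,-0.14,38,0,0],
    [1,0.27,-0.21,-0.14,38,0,0],
    [1,0.27,-0.21,-0.14,38,0,0]
  ]
}}

```text
clock: 21.68
position: [0.6307, 0.3021, 0.3609]
orientation: [-0.526, -0.471, 0.471, 0.529]
contact_force: [-0.6, -0.2, 0.1]
grip_width: 0.007
```

```bash
python3 st.py
python3 - <<'E'
from kin import *
ims=[]
for n,(x,y,w,h) in(("top",(185,150,155,115)),("side",(155,165,170,150))):
    im,d=cams.snapshot(n); c=cv2.resize(im[y:y+h,x:x+w,::-1],(400,int(400*h/w)),interpolation=2); f=400/w
    if n=="side":
        q=[((proj(n,X)-(x,y)+.5)*f).astype(int) for X in ringcorners(-.349,0)]; cv2.polylines(c,[np.array(q)],True,(0,0,255),1)
    ims.append(c)
H=max(i.shape[0] for i in ims); cv2.imwrite("pics/p6.png",np.hstack([cv2.copyMakeBorder(i,0,H-i.shape[0],0,0,0) for i in ims]))
E
```

```text
21.675 [0.63065376 0.30211797 0.36092568] [-0.11  0.58 -0.76  0.92  0.39  1.76  0.76] [-0.6 -0.2  0.1] [0.  0.1 0. ] [-203.6  253.9   -5.9  -37.8  -19.3   -6.5]
```

View pics/p6.png

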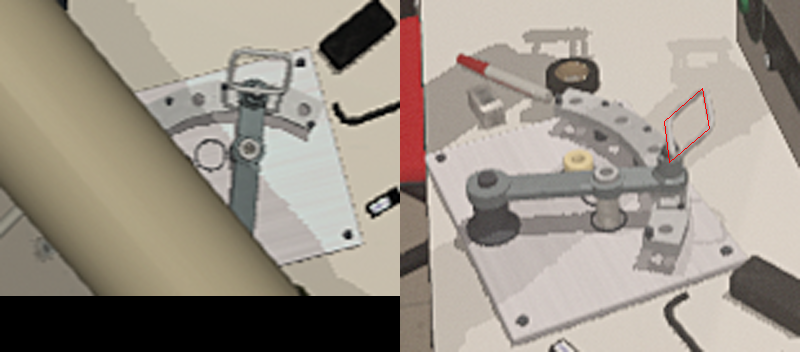

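The final view shows the bush directly over the tall part at (606,190) in the side half, with one index hole left free to the right of the arm. The ring lies on its predicted home outline for −20°. The yellow part is still in its nest, and the items around the jig look to be where they were. Handing in.

```bash
python3 -c "
from workcell import arm
print(arm.close_job())"
```

```text
the job is handed in; nothing more can be done
None
```

I hooked the shut fingertip under the pull ring and lifted the pin about 18 mm, at roughly 10 N. I then swung the arm one hole to the right, towards the tall part, lowered the pin into that hole and withdrew. I handed the job in after about 22 s of robot time.

**Last checks:**
- **Pin:** the ring's upper bar is back at z ≈ 0.1425 m; it was about 0.1435 m at the start, and the camera calibration is good to about 2 mm. The ring also matches its predicted home outline for −20°.
- **Swing:** the measured change was −20.1°, in line with one hole.
- **Parts and surroundings:** in the final side view the bush is over the tall part and the short part stands in its nest. The items around the jig look unmoved by eye; I did not measure them. In the final top view the robot arm hid the left side of the jig.
- **Contact:** forces were about zero after withdrawal, with the robot touching nothing.

**What went wrong or disagreed:**
- **Units:** in the early moves I gave shifts in mm instead of m, so the arm strayed in free space. No contact showed in the forces.
- **Finger length:** my first insertion fell short. The depth image showed the fingertip at about the reported TCP, not 25 mm ahead as stated. I corrected for this; the ring had not moved.
- **Finger angle:** I used 52° instead of 45°, because 45° was at the arm's joint limits.

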